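Sweep the broken bolts into the sorting tray's trough and shut the cover

ROBOT

A 6-joint arm with a two-finger parallel gripper is mounted at the origin on a cart in front of the work surface, level with it; the furniture and walls round the work are solid. World frame = base frame: x ahead of the robot, y to its left, z up, the work surface at z = 0. Lengths are in mm, angles in rad, forces in N, time in s.
With the tool pointing down it reaches from about 350 to 775 mm from the base axis. Payload 7.3 kg.
Tool frame: the origin (TCP) lies midway between the tips of the shut fingers; the grasp point (between the pads) lies 19 mm behind it (bot.hold_point_z is the distance from the TCP to the grasp point, in mm); z points along the fingers, y is the direction in which the jaws open and shut (so a half turn about z gives the same grasp; the last joint's range is limited). The gripper opens to 92 mm and grips with 3 to 60 N. Pads are 19 mm wide; open, the fingers measure 130 mm over their backs; the gripper's body (75 mm by 190 mm) begins 47 mm behind the grasp point.
Start: joints at [-1.496, 0.342, 1.524, -0, 1.275, -0.146], TCP at [115.002, -512.269, 226.741] pointing down, gripper open.
Joint ranges: [-2.53, 2.53], [-0.77, 2.02], [0.04, 2.7], [-1, 4.14], [0.28, 2.66], [-3.11, 3.11]. Speed limits (rad/s): [2.57, 2.57, 3.14, 3.14, 3.14, 3.14].

INTERFACE

Orientations are given as [roll, pitch, yaw] about the fixed x, y, z axes, in that order (R = Rz(yaw) Ry(pitch) Rx(roll)).
In Python, from plant import bot gives the robot as it stands.
- The arm moves only by the tool servo_tool, never from a script. Its argument "series" is a list of rows, each a list of 5 numbers: the opening, from 0 (shut) to 1 (fully open), then the shift along the tool's x, y, z each as a share of 50 mm, from -1 to 1, then the turn about the tool's z as a share of 90 degrees, from -1 to 1. In form: [[gripper, tx, ty, tz, spin], ...]. A call has 1 to 20 rows; each row shifts and turns the commanded pose from where the row before left it, along the tool's axes as they then stand; what a row does not reach is not made up. A row lasts 1/8 s, in which the tool goes at most 62.5 mm and 10.7 degrees, less where a joint would pass 70% of its speed; a pose out of reach is approached as far as the arm can. A call with a number of a shift or a turn outside -1 to 1 is refused whole. A call with a gripper value outside its range is refused whole. The fingers move at their own pace and stop on an object; the grip force is fixed at half the most. Time passes only in rows, so rows that do not move let the fingers close. It gives the time, the measured TCP pose, the force and the opening at its end, in the units of the state.
- bot.get_obs(): the state, without advancing time (a new reading comes with each control period).
- bot.capture(name): name is "side" or "top"; returns the picture (420x560x3 uint8, red, green, blue); there is no depth.
- bot.camera_model(name): a dict with "mtx" (3x3 intrinsics, pixels), "world_from_camera" (4x4, takes a point from camera to world coordinates). Camera axes: x right, y up, looking along -z (the intrinsics and any distortion apply to the point x, -y, -z); pixel columns grow to the right and rows downward; lengths in mm; the calibration is good to about 2 mm. A picture is of the moment at which its call begins. camera_model takes no time and is no camera call.
- bot.close_job(): hands the job in, once; it reports no verdict.
Trained networks look in the newest picture that a camera, given by its name, has taken for a name from the list of things; names that differ only in an ending like _2 or _b are one class to them, and where a whole thing is asked for, a point or a joint stands for the part that bears it (a point fixed in the world has none). Each returns a list of dicts, best first, with "p" (0 to 1); they miss things now and then, are a little off and sometimes report something else, mostly with a low value. They report only what shows in the picture. A call takes as long as a camera call. They do not tell look-alikes from the thing itself.
- bot.outline_of(camera, label): "mask" (420x560 bool, what is visible of it).
- bot.pinpoint(camera, label): "point" ([x, y, z] in mm, in the coordinates of the camera as it stood for that picture, good to about 4 mm: a listed point, or the origin of a listed thing).
The state is a dict: "time": time; "joint_positions": joint angles; "dq": joint speeds; "tau": joint torques, N m; "tool_pos": TCP position; "tcp_rot": TCP orientation; "contact_force": force on the tool from outside, world axes, zero at the start; "moment": the same for the moment, N m; "grip_width": finger opening in mm.
Only numpy, scipy, OpenCV 4.12 (cv2) and the standard library are available. Lean on these libraries where they do the work, as an engineer would, in place of code of your own. Each camera call takes 0.05 s, during which the arm holds its last target.

TASK

On the blue sorting tray, three broken bolts, a small gear and a bronze bushing lie side by side after inspection. Without picking anything up, sweep the three bolts with closed fingers across the platform and over its edge into the tray's trough, leaving the gear and the bushing standing where they are, so that only the bolts are put away. Then swing the trough's hinged clear cover over with a fingertip and press it fully shut; leave everything else on the bench alone.

Things in the scene. Friction and masses are not known exactly. Their poses are not given: they have to be found in the camera images.
- tray: Blue moulded sorting tray, 248 (x) x 180 (y) x 62 mm, fixed to the bench, turned up to 0.4 rad. Origin on the bench under its centre; z up, x along its long side. Flat platform 50 mm above the bench: x -120..120, y -34..86 mm, then a 6 mm bevel (45 degrees) down into the trough. Rims 4 mm thick rise 12 mm above it at both ends and along +y. The trough is on the -y side.
- trough (a point): Middle of the trough's floor (tray x 0, y -63, z 7 mm), axes as the tray's. The trough spans x -120..120, y -86..-40 mm, 43 mm deep below the platform; its outer wall, at y -86..-90, ends 51 mm above the bench.
- platform_edge (a point): Middle of the platform's open edge, at the top of its bevel (tray x 0, y -34, z 50 mm); axes as the tray's; the edge runs along x. The bolts, gear and bushing start on the platform in a row parallel to this edge, about 47 mm apart, in any order, centres 34 to 62 mm from the edge.
- cover_hinge (a point): Middle of the cover's hinge line, at the top of the trough's outer wall (tray x 0, y -90, z 53 mm). The hinge runs along the tray's x.
- cover (a joint): Hinge of the trough's cover. 0 = shut, level on a firm stop, underside 51 mm, top 55 mm above the bench; grows as it opens: pi/2 = upright, more = leaning back outward, away from the trough (stop at 1.95). Starts open, 1.58 to 1.88. A light friction hinge: the cover stays at any angle where it is left, and 1 to 2 N at its free edge turns it.
- cover_edge (a point): Middle of the free edge of the cover, a clear plate with a white border, 244 mm long, 59 mm from hinge line to free edge, 4 mm thick. Shut, it spans the trough and reaches 3 mm over the flat platform.
- bolt_1_mid (a point): Broken M8 steel bolt, light grey, 36 mm long, 30 g: hexagon head 14 mm wide, 6 mm thick; shank 8 mm. Lies on its side on the platform, within 45 degrees of parallel to the tray's x. The point is its centre, 6 mm above what it lies on; its x runs along the bolt, head at -x. Slides or rolls at a nudge; falls into the trough when its centre passes the platform's bevelled edge.
- bolt_2_mid (a point): As bolt_1_mid, the second bolt.
- bolt_3_mid (a point): As bolt_1_mid, the third bolt.
- bolt_1: The first bolt as a body, its origin 6 mm below its centre, same axes.
- bolt_2: The second bolt as a body, likewise.
- bolt_3: The third bolt as a body, likewise.
- gear_mid (a point): Small grey steel spur gear, 33 mm across, 16 mm high with its hub, lying flat on the platform: to be left there. The point is its centre, 8 mm up.
- bushing_mid (a point): Bronze-coloured flanged bushing, flange 32 mm across and body 26 mm, 24 mm high, standing on its flange on the platform: to be left there. The point is its centre, 12 mm up.
- gear: The gear as a body, its origin under its centre, z is its axis.
- bushing: The bushing as a body, its origin under its centre, z is its axis.
- petri_dish_mid (a point): Bystander: clear petri dish, 62 mm across, 15 mm high, left of the tray; its centre.
- bottle_mid (a point): Bystander: dropper bottle, 38 mm across, 113 mm tall, left of the tray; the point is 36 mm up.
- vial_red_mid (a point): Bystander: vial with a red cap, 22 mm across, 54 mm tall, left of the tray; its centre.
- vial_blue_mid (a point): Bystander: vial with a blue cap, 22 mm across, 54 mm tall, left of the tray; its centre.
- objective_mid (a point): Bystander: black microscope objective, 51 mm across, 52 mm tall, right of the tray; its centre.
- dust_cap_mid (a point): Bystander: black round dust cap, 37 mm across, 14 mm high, right of the tray; its centre.
Mind the look-alikes: they are no part of the job. What is shaped like the gear but pink or purple is not meant.

How it is judged:
By the outcome, as a careful person would: the job done as asked, in the order asked, and still so for the second after the job is handed in, with the robot touching nothing.
It also fails if it takes over 61 s, if anything falls off the work surface, if the arm or the gripper's body presses on something with over 40 N, if the wrist force passes 120 N, or if a joint passes its speed limit or range.

## Working session

There is one attempt and no reset: what is moved stays moved. The work goes in short steps, Python scripts to look and compute and a tool call to move; the robot and the scene stay as the last step left them, time stands still between calls to the robot, and variables do not carry over. Pictures are saved under pics/ and viewed, and the job is handed in when it is done.

Besides the shell and the picture viewer there is one more tool, called as name([rows], argument=value, ...), one row to a line, values as JSON. servo_tool: Moves the arm, as the interface text tells. Shift numbers are shares of 50 mm and turn numbers shares of 90 degrees, none past 1 either way. Its arguments: {"type":"object","properties":{"series":{"type":"array"}},"required":["series"]}

```bash
ls; mkdir -p pics; python3 - <<'E'
from plant import bot
import cv2
for n in ("top","side"):
    im=bot.capture(n); cv2.imwrite(f"pics/{n}0.png",im[:,:,::-1])
    m=bot.camera_model(n); print(n,m)
print(bot.get_obs())
E
```

```text
pics
top {'mtx': array([[449.0507938 ,   0.        , 280.31902202],
       [  0.        , 449.0507938 , 205.02180804],
       [  0.        ,   0.        ,   1.        ]]), 'world_from_camera': array([[ 7.45092851e-02,  9.75745387e-01, -2.05838058e-01,
         2.85399196e+02],
       [-9.97214036e-01,  7.36370498e-02, -1.19059288e-02,
        -4.15617781e+01],
       [ 3.54015224e-03,  2.06151703e-01,  9.78513639e-01,
         1.09961844e+03],
       [ 0.00000000e+00,  0.00000000e+00,  0.00000000e+00,
         1.00000000e+00]])}
side {'mtx': array([[394.35471876,   0.        , 285.38252824],
       [  0.        , 394.35471876, 207.15710049],
       [  0.        ,   0.        ,   1.        ]]), 'world_from_camera': array([[-9.83467751e-01,  8.18102480e-02, -1.61549580e-01,
         3.12516414e+02],
       [-1.80006342e-01, -5.38826249e-01,  8.22960504e-01,
         9.74702386e+02],
       [-1.97205512e-02,  8.38435064e-01,  5.44644602e-01,
         7.11074293e+02],
       [ 0.00000000e+00,  0.00000000e+00,  0.00000000e+00,
         1.00000000e+00]])}
{'time': 0.1, 'joint_positions': array([-1.49600035e+00,  3.42667178e-01,  1.52490852e+00, -2.60863238e-05,
        1.27538497e+00, -1.46014710e-01]), 'dq': array([-0.00028503, -0.001732  , -0.00125601,  0.00017603,  0.00029837,
       -0.0005208 ]), 'tau': array([ 1.67986153e-03, -4.32004309e+01, -2.44695246e+01,  7.19317957e-02,
        5.26510400e-02, -5.70896111e-05]), 'tool_pos': array([ 114.96550187, -511.89512622,  226.11164595]), 'tcp_rot': array([-3.14023557e+00, -1.74360371e-04,  2.20818180e-01]), 'contact_force': array([-0.7009804 ,  0.39161286, -0.03082708]), 'moment': array([0.02950203, 0.00209675, 0.01687202]), 'grip_width': 91.6188250581356}
```

View pics/top0.png

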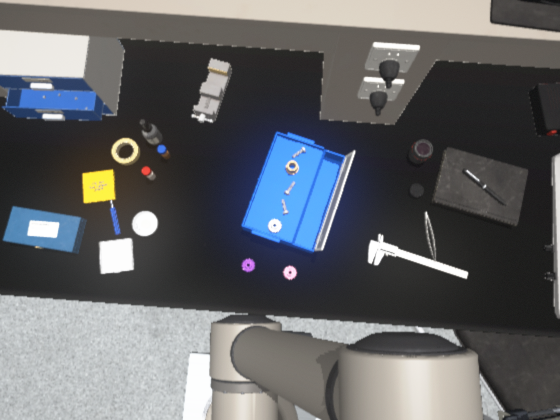

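View pics/side0.png

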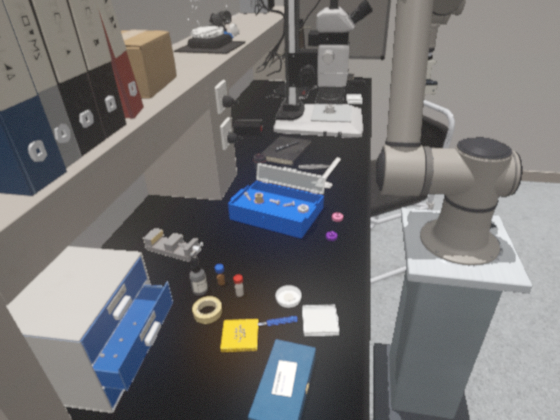

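```bash
cat > h.py <<'E'
from plant import bot
import numpy as np, cv2
def pp(cam,label,k=5):
    T=bot.camera_model(cam)["world_from_camera"]
    out=[]
    for d in bot.pinpoint(cam,label)[:k]:
        p=T@np.append(d["point"],1); out.append((round(float(d["p"]),2),p[:3].round(1)))
    return out
def ray(cam,uv,z):
    m=bot.camera_model(cam);K=m["mtx"];T=m["world_from_camera"]
    d=np.array([(uv[0]-K[0,2])/K[0,0],-(uv[1]-K[1,2])/K[1,1],-1]);d=T[:3,:3]@d;o=T[:3,3]
    return o+d*(z-o[2])/d[2]
def proj(cam,p):
    m=bot.camera_model(cam);K=m["mtx"];T=np.linalg.inv(m["world_from_camera"])
    q=T[:3,:3]@np.asarray(p,float)+T[:3,3]
    return np.array([K[0,0]*q[0]/-q[2]+K[0,2],K[1,1]*-q[1]/-q[2]+K[1,2]])
def save(cam,name):
    im=bot.capture(cam);cv2.imwrite(f"pics/{name}.png",im[:,:,::-1]);return im
E
python3 - <<'E'
from h import *
for c in ("top","side"):
    for l in ("tray","cover_edge","cover_hinge","platform_edge","bolt_1_mid","gear_mid","bushing_mid"):
        print(c,l,pp(c,l))
print(bot.get_obs()["time"])
E
```

```text
top tray [(0.67, array([548.5, -56.4,   2.3])), (0.34, array([623.6, 270.7,  27.6]))]
top cover_edge [(0.78, array([ 514.5, -159.4,  112.7]))]
top cover_hinge [(0.7, array([ 524.8, -146.2,   52.5]))]
top platform_edge [(0.9, array([534.5, -93.9,  47.5]))]
top bolt_1_mid [(0.65, array([ 675. , -365.8,   23.8])), (0.44, array([548.2, -47.6,  52.5])), (0.17, array([600.3, -50. ,  61.8]))]
top gear_mid [(0.74, array([545.4, -49.3,  53.9])), (0.7, array([354.6, -66.4,   9.2])), (0.52, array([362.7,  38.2,   8.2])), (0.46, array([454.4, -16.4,  60.5]))]
top bushing_mid [(0.57, array([602.1, -51.8,  59. ]))]
side tray [(0.69, array([544.7, -58.7,   0.8]))]
side cover_edge [(0.73, array([ 522.8, -163.2,  111. ]))]
side cover_hinge [(0.96, array([ 520.1, -143.5,   49.3]))]
side platform_edge [(0.91, array([534.9, -92.6,  50. ]))]
side bolt_1_mid [(0.5, array([549.8, -47.2,  55.4]))]
side gear_mid [(0.58, array([361.3,  35.8,   7.5])), (0.53, array([456. , -14.4,  54.5])), (0.4, array([352.4, -60. ,   8.8]))]
side bushing_mid [(0.58, array([596.4, -50.1,  62.2])), (0.54, array([565.8, 301.8,  28.2])), (0.17, array([600.3, -49.6,  50.7]))]
0.8
```

```bash
python3 - <<'E'
from h import *
import cv2
t=cv2.imread("pics/top0.png");s=cv2.imread("pics/side0.png")
cv2.imwrite("pics/topz.png",cv2.resize(t[120:265,230:370],None,fx=4,fy=4,interpolation=cv2.INTER_CUBIC))
cv2.imwrite("pics/sidez.png",cv2.resize(s[155:240,220:350],None,fx=6,fy=6,interpolation=cv2.INTER_CUBIC))
# tray pose from points (excluding cover_edge)
L=[(0,0),(0,-34),(0,-90)]
for c in ("top","side"):
  for l in ("bolt","gear","bushing"):
    for d in bot.outline_of(c,l+("_1" if l=="bolt" else "")):
        m=d["mask"];ys,xs=np.nonzero(m);u=(xs.mean(),ys.mean())
        r=cv2.minAreaRect(np.c_[xs,ys].astype(np.float32))
        print(c,l,round(d["p"],2),m.sum(),np.round(u,1),ray(c,u,57).round(1))
E
```

```text
top bolt 0.54 43 [284.3 207.8] [498.8 -38.8  57. ]
top bolt 0.53 33 [299.6 151.9] [639.9 -65.8  57. ]
top bolt 0.39 41 [289.1 189.4] [544.3 -46.9  57. ]
top gear 0.66 749 [333.6 203.6] [ 517.7 -154.8   57. ]
top gear 0.54 122 [290.  272.7] [347.8 -62.9  57. ]
top gear 0.45 126 [248.3 265.7] [356.5  34.2  57. ]
top bushing 0.66 118 [292.  168.4] [597.1 -50.2  57. ]
side gear 0.53 48 [337.2 217.5] [347.3  18.1  57. ]
side gear 0.34 4710 [279.7 201. ] [530.6 -45.8  57. ]
side bushing 0.7 124 [219.9 273.8] [610.3 302.6  57. ]
side bushing 0.55 59 [258.7 198.4] [599.2 -51.   57. ]
```

View pics/topz.png

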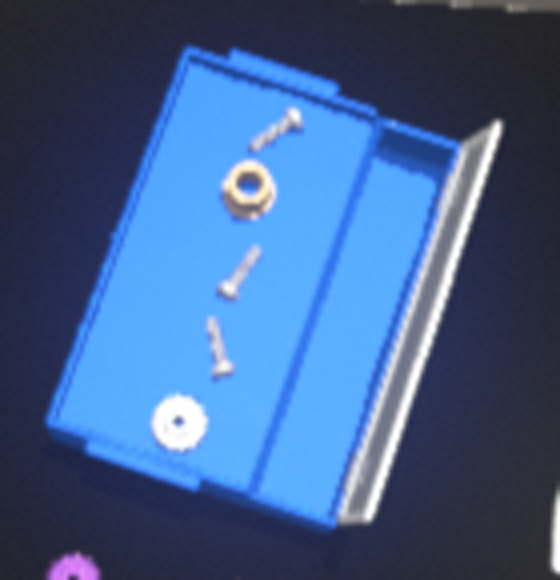

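View pics/sidez.png

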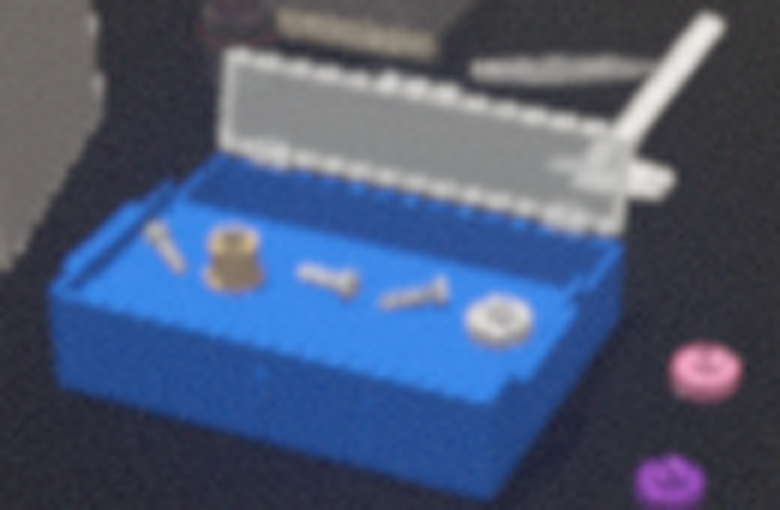

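```bash
cat >> h.py <<'E'
def w(p,P):
    c,s=np.cos(P[2]),np.sin(P[2]); return np.array([P[0]+c*p[0]-s*p[1],P[1]+s*p[0]+c*p[1],p[2]])
def loc(q,P):
    c,s=np.cos(P[2]),np.sin(P[2]); d=np.asarray(q)[:2]-P[:2]; return np.array([c*d[0]+s*d[1],-s*d[0]+c*d[1]])
E
python3 - <<'E'
from h import *
from scipy.optimize import least_squares
z=lambda x,y:((x+.5)/4-.5+230,(y+.5)/4-.5+120)
F=[((124,90,62),z(187,48)),((-124,90,62),z(47,425)),((120,-34,50),z(374,135)),((-120,-34,50),z(255,488))]
f=lambda P:np.concatenate([proj("top",w(p,P))-u for p,u in F])
r=least_squares(f,[546,-57,-.27]);P=r.x;print(P,r.fun.round(1))
np.save("P.npy",P)
for n,q in dict(bnear=(498.8,-38.8),bmid=(544.3,-46.9),bfar=(639.9,-65.8),bush=(598,-51),gear=(455,-15.5),edge=(534.7,-93),hinge=(522,-145)).items(): print(n,loc(q,P).round(1))
for c,f0,n in (("top",(230,120,140,145,4),"topo"),("side",(220,155,130,85,6),"sideo")):
    im=cv2.imread(f"pics/{c}0.png");x,y,ww,hh,k=f0
    im=cv2.resize(im[y:y+hh,x:x+ww],None,fx=k,fy=k,interpolation=cv2.INTER_CUBIC)
    def L(ps,col):
        a=[((proj(c,w(p,P))-(x,y)+.5)*k-.5).round().astype(int) for p in ps]
        cv2.polylines(im,[np.array(a)],False,col,1)
    L([(124,90,62),(-124,90,62)],(0,255,255));L([(120,86,50),(-120,86,50),(-120,-34,50),(120,-34,50),(120,86,50)],(0,0,255))
    L([(122,-90,53),(-122,-90,53)],(0,255,0))
    for a,col in ((1.6,(255,0,255)),(1.75,(0,255,255)),(1.9,(255,255,255))):
        L([(122,-90+59*np.cos(a),53+59*np.sin(a)),(-122,-90+59*np.cos(a),53+59*np.sin(a))],col)
    cv2.imwrite(f"pics/{n}.png",im)
E
```

```text
[ 5.42211849e+02 -6.14010128e+01 -2.61260384e-01] [ 0.3  0.3  0.2  0.6  0.8 -2.4 -1.2  1.3]
bnear [-47.8  10.6]
bmid [-1.7 14.5]
bfar [95.5 21. ]
bush [51.2 24.5]
gear [-96.1  21.8]
edge [  0.9 -32.5]
hinge [  2.1 -86. ]
```

View pics/topo.png

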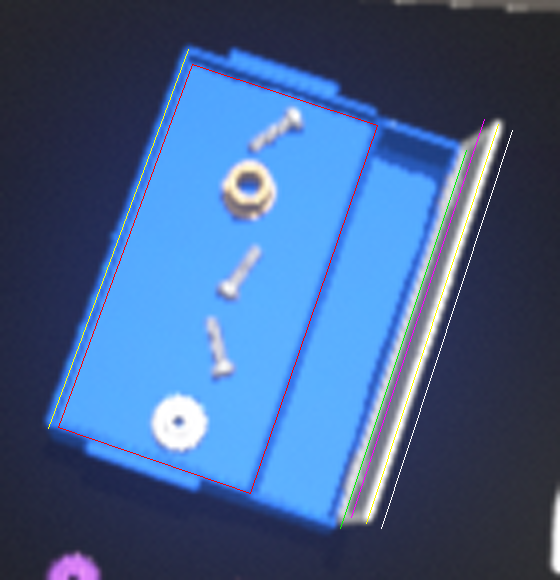

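View pics/sideo.png

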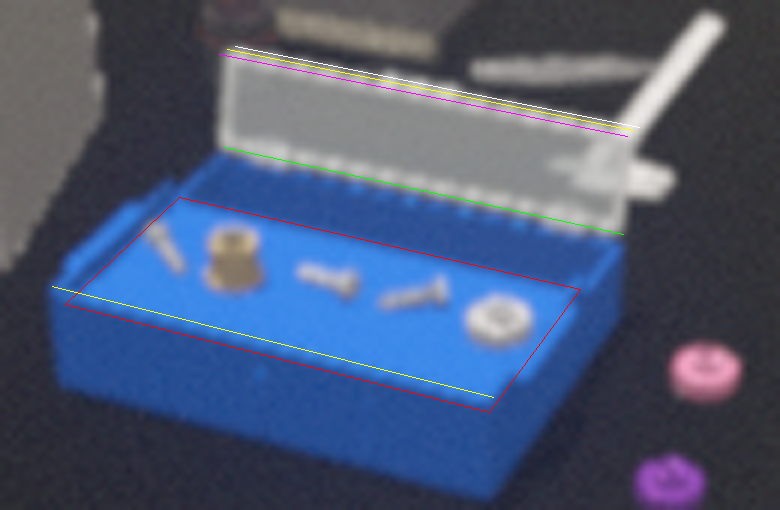

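```bash
cat >> h.py <<'E'
P=np.load("P.npy")
def go(x,y,z,yaw=None):
    "tray-local target -> tool-frame deltas in shares"
    o=bot.get_obs();p=o["tool_pos"];ya=o["tcp_rot"][2]
    t=w((x,y,z),P);d=t-p
    c,s=np.cos(ya),np.sin(ya)
    r=np.array([d[0]*c+d[1]*s,d[0]*s-d[1]*c,-d[2]])/50
    print("at loc",loc(p,P).round(1),"z",p[2].round(1),"yaw",ya.round(4),"F",o["contact_force"].round(1),"t",o["time"]);print("world",t.round(1),"shares",r.round(3), "spin(deg to 75.03)",np.degrees(ya-(np.pi/2+P[2])).round(2))
E
python3 - <<'E'
from h import *
z=lambda x,y:((x+.5)/4-.5+230,(y+.5)/4-.5+120)
for n,h,t in (("far",(295,117),(253,148)),("mid",(230,292),(257,249)),("near",(222,370),(211,321))):
    print(n,loc(ray("top",z(*h),57),P).round(1),loc(ray("top",z(*t),54),P).round(1))
go(94,60,150)
E
```

```text
far [106.   14.8] [79.8 32.8]
mid [-10.7  16.4] [20.5  9.9]
near [-57.1   5.4] [-30.6  21.4]
at loc [-296.2 -545.9] z 226.7 yaw 0.2208 F [-0.1  0.1  0.7] t 1.1
world [648.5 -27.7 150. ] shares [12.534 -7.119  1.534] spin(deg to 75.03) -62.38
```

servo_tool([
  [0,0.84,-0.475,0,0],
  [0,0.84,-0.475,0,0],
  [0,0.84,-0.475,0,0],
  [0,0.84,-0.475,0,0],
  [0,0.84,-0.475,0,0],
  [0,0.84,-0.475,0,0],
  [0,0.84,-0.475,0,0],
  [0,0.84,-0.475,0,0],
  [0,0.84,-0.475,0,0],
  [0,0.84,-0.475,0,0],
  [0,0.84,-0.475,0,0],
  [0,0.84,-0.475,0,0],
  [0,0.84,-0.475,0,0],
  [0,0.84,-0.475,0,0],
  [0,0.84,-0.475,0,0],
])

```text
time: 2.98
tool_pos: [652.8, -25.5, 226.6]
tcp_rot: [3.141, 0.0, 0.221]
contact_force: [0.7, -1.0, -0.3]
grip_width: 0.6
```

servo_tool([
  [0,0,0,0.2,-0.099],
  [0,0,0,0.2,-0.099],
  [0,0,0,0.2,-0.099],
  [0,0,0,0.2,-0.099],
  [0,0,0,0.2,-0.099],
  [0,0,0,0.2,-0.099],
  [0,0,0,0.2,-0.099],
  [0,0,0,0,0],
])

```text
time: 3.98
tool_pos: [651.2, -26.6, 155.7]
tcp_rot: [-3.14, 0.0, 1.308]
contact_force: [0.0, 0.5, -0.0]
grip_width: 0.5
```

```bash
python3 - <<'E'
from h import *
go(94,60,110)
im=save("side","s1");im=save("top","t1")
E
```

```text
at loc [96.3 61.7] z 155.7 yaw 1.3079 F [ 0.   0.5 -0. ] t 3.975
world [648.5 -27.7 110. ] shares [-0.035 -0.046  0.915] spin(deg to 75.03) -0.09
```

View pics/s1.png

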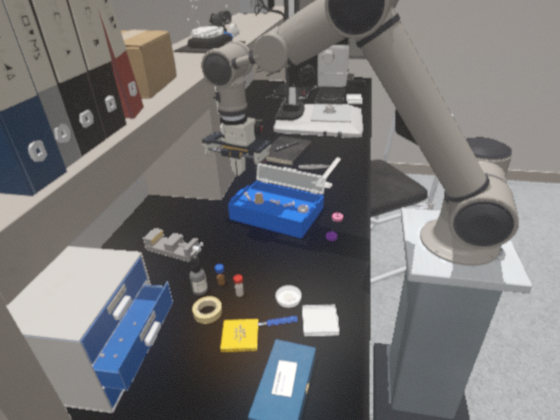

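View pics/t1.png

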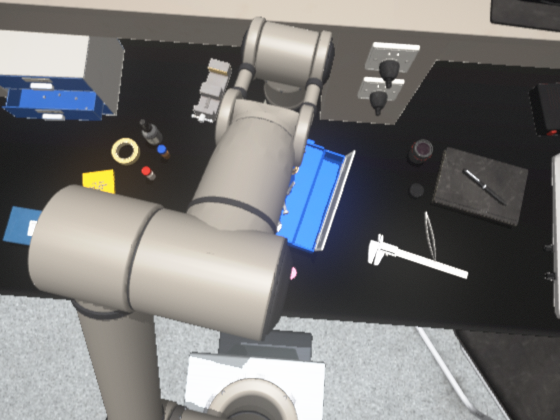

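```bash
python3 - <<'E'
from h import *
for uv in ((150,40),(300,33),(450,60)):
  print(uv,[ray("top",uv,z).round(0)[:2].tolist() for z in (0,100,200,300,400,500)])
for uv in ((130,190),(200,120),(270,35)):
  print(uv,[ray("side",uv,z).round(0)[:2].tolist() for z in (0,100,200,300,400,500)])
E
python3 - <<'E'
import cv2
t=cv2.imread("pics/top0.png");s=cv2.imread("pics/side0.png")
cv2.imwrite("pics/a.png",cv2.resize(t[0:140,180:460],None,fx=2.8,fy=2.8))
cv2.imwrite("pics/b.png",cv2.resize(s[0:260,60:330],None,fx=2.3,fy=2.3))
E
```

```text
(150, 40) [[946.0, 358.0], [886.0, 322.0], [826.0, 285.0], [766.0, 249.0], [706.0, 213.0], [646.0, 176.0]]
(300, 33) [[998.0, -46.0], [933.0, -46.0], [868.0, -45.0], [804.0, -45.0], [739.0, -44.0], [674.0, -44.0]]
(450, 60) [[948.0, -453.0], [888.0, -416.0], [828.0, -379.0], [768.0, -341.0], [707.0, -304.0], [647.0, -266.0]]
(130, 190) [[1098.0, -127.0], [987.0, 28.0], [877.0, 183.0], [766.0, 338.0], [656.0, 493.0], [546.0, 648.0]]
(200, 120) [[1099.0, -834.0], [988.0, -579.0], [878.0, -325.0], [767.0, -71.0], [656.0, 184.0], [546.0, 438.0]]
(270, 35) [[1255.0, -3228.0], [1122.0, -2637.0], [990.0, -2046.0], [857.0, -1455.0], [725.0, -864.0], [592.0, -273.0]]
```

View pics/a.png

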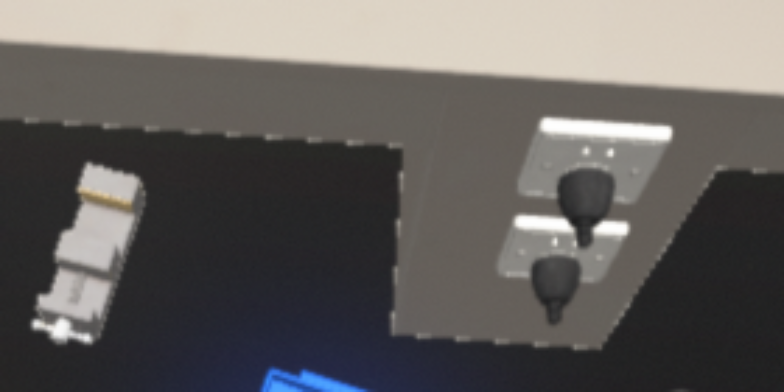

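View pics/b.png

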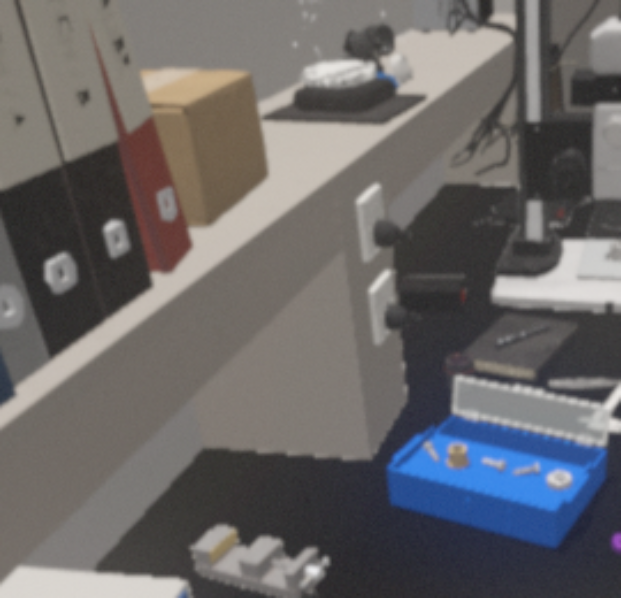

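```bash
python3 - <<'E'
from h import *
a=lambda x,y:(180+x/2.8,0+y/2.8); b=lambda x,y:(60+x/2.3,y/2.3)
for n,p in dict(bl=(393,333),br=(602,348),tl=(400,145)).items(): print(n,[ray("top",a(*p),z).round(0)[:2].tolist() for z in (0,300,400)])
for n,p in dict(bl=(200,450),corner=(375,460),cr=(407,395)).items(): print("side",n,ray("side",b(*p),0).round(0))
def tri(u,v):
    m=[]
    A=np.zeros((3,3));B=np.zeros(3)
    for c,q in (("top",u),("side",v)):
        o=ray(c,q,0);d=ray(c,q,100)-o;d/=np.linalg.norm(d);M=np.eye(3)-np.outer(d,d);A+=M;B+=M@o
    x=np.linalg.solve(A,B);return x.round(0),(proj("top",x)-u).round(1)
print("upper plug",tri(a(583,235),b(395,235)),tri(a(585,180),b(380,233)))
print("lower plug",tri(a(553,310),b(405,317)))
E
```

```text
bl [[753.0, -115.0], [626.0, -95.0], [583.0, -88.0]]
br [[753.0, -310.0], [626.0, -237.0], [583.0, -212.0]]
tl [[947.0, -111.0], [766.0, -92.0], [706.0, -86.0]]
side bl [1018. -100.    0.]
side corner [ 743. -112.    0.]
side cr [ 754. -319.    0.]
upper plug (array([ 710., -220.,  305.]), array([-0.1, -2.6])) (array([ 740., -220.,  310.]), array([0. , 1.8]))
lower plug (array([ 710., -227.,  180.]), array([-0. , -1.8]))
```

```bash
python3 - <<'E'
from h import *
a=lambda x,y:(180+x/2.8,0+y/2.8); b=lambda x,y:(60+x/2.3,y/2.3)
for p in ((0,42),(400,70)): print("top",[ray("top",a(*p),z).round(0)[:2].tolist() for z in (200,300,350,400,450)])
for p in ((60,385),(190,280),(300,200),(420,107)): print("side",p,[ray("side",b(*p),z).round(0)[:2].tolist() for z in (200,300,350,400,450)])
E
```

```text
top [[893.0, 227.0], [825.0, 197.0], [791.0, 182.0], [758.0, 167.0], [724.0, 152.0]]
top [[892.0, -95.0], [825.0, -89.0], [791.0, -86.0], [757.0, -83.0], [724.0, -80.0]]
side (60, 385) [[1070.0, 82.0], [921.0, 257.0], [847.0, 344.0], [773.0, 431.0], [699.0, 519.0]]
side (190, 280) [[1081.0, -281.0], [931.0, -35.0], [856.0, 87.0], [780.0, 210.0], [705.0, 333.0]]
side (300, 200) [[1073.0, -722.0], [924.0, -390.0], [850.0, -224.0], [776.0, -58.0], [701.0, 108.0]]
side (420, 107) [[1079.0, -1626.0], [929.0, -1118.0], [854.0, -863.0], [779.0, -609.0], [704.0, -354.0]]
```

servo_tool([
  [0,-0.035,-0.046,0.4,0],
  [0,0,0,0.5,0],
  [0,0,0,0.5,0],
  [0,0,0,0.4,0],
  [0,0,0,0.1,0],
  [0,0,0,0.06,0],
  [0,0,0,0,0],
])

```text
time: 4.95
tool_pos: [649.5, -27.9, 59.6]
tcp_rot: [3.14, -0.0, 1.309]
contact_force: [0.7, -0.3, 0.3]
grip_width: 0.4
```

```bash
python3 - <<'E'
from h import *
go(94,-42,54)
im=save("side","s2");cv2.imwrite("pics/s2z.png",cv2.resize(im[120:240,200:350,::-1],None,fx=5,fy=5,interpolation=cv2.INTER_CUBIC))
E
```

```text
at loc [95.  60.1] z 59.6 yaw 1.3088 F [ 0.7 -0.3  0.3] t 4.95
world [ 622.2 -126.3   54. ] shares [-2.042 -0.019  0.111] spin(deg to 75.03) -0.04
```

View pics/s2z.png

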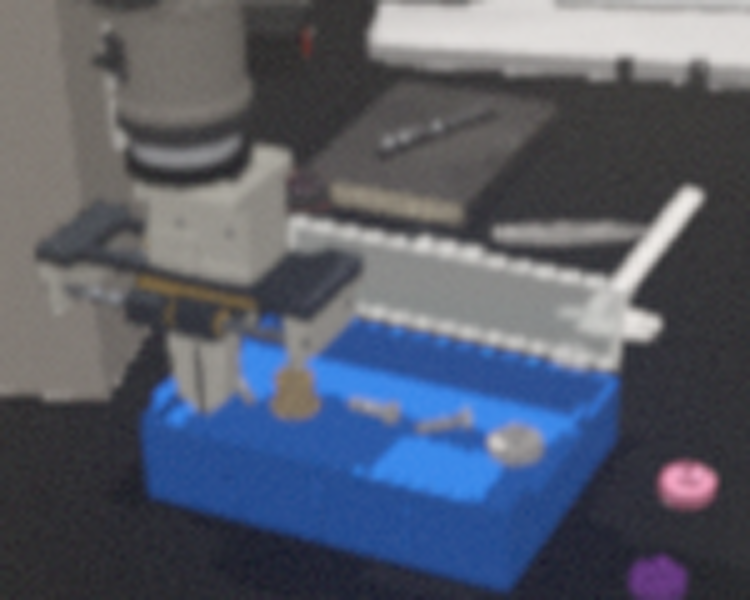

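servo_tool([
  [0,0,-0.02,0.12,0],
  [0,-0.1,0,0,0],
  [0,-0.12,0,0,0],
  [0,-0.12,0,0,0],
  [0,-0.12,0,0,0],
  [0,-0.12,0,0,0],
  [0,-0.12,0,0,0],
  [0,-0.12,0,0,0],
  [0,-0.12,0,0,0],
  [0,-0.12,0,0,0],
  [0,-0.12,0,0,0],
  [0,-0.12,0,0,0],
  [0,-0.12,0,0,0],
])

```text
time: 6.62
tool_pos: [629.6, -96.5, 52.7]
tcp_rot: [-3.142, 0.0, 1.309]
contact_force: [0.0, -0.9, 0.7]
grip_width: 0.2
```

```bash
python3 - <<'E'
from h import *
go(94,-46,54)
im=save("side","s3");cv2.imwrite("pics/s3z.png",cv2.resize(im[120:240,200:350,::-1],None,fx=5,fy=5,interpolation=cv2.INTER_CUBIC))
E
```

```text
at loc [ 93.5 -11.4] z 52.7 yaw 1.3093 F [ 0.  -0.9  0.7] t 6.625
world [ 621.1 -130.1   54. ] shares [-0.692  0.011 -0.026] spin(deg to 75.03) -0.02
```

View pics/s3z.png

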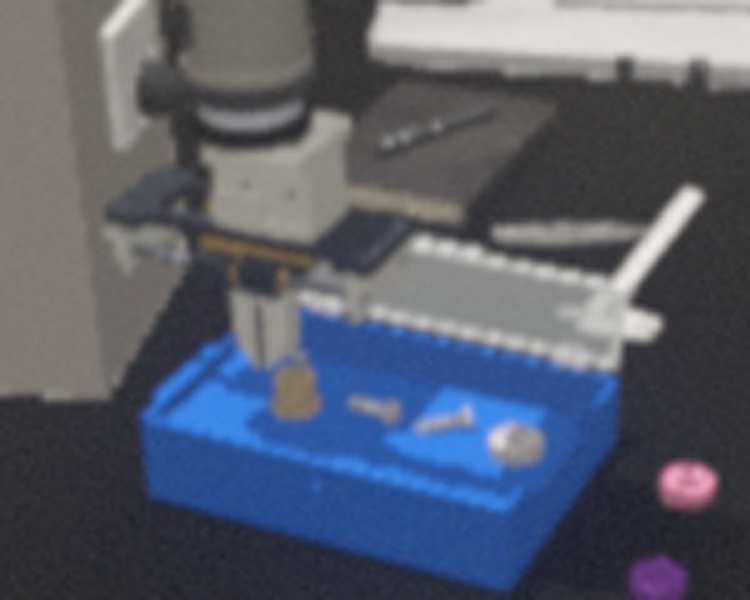

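servo_tool([
  [0,-0.12,0,0,0],
  [0,-0.12,0,0,0],
  [0,-0.12,0,0,0],
  [0,-0.12,0,0,0],
  [0,-0.12,0,0,0],
  [0,-0.1,0,0,0],
  [0,0,0,0,0],
])

```text
time: 7.55
tool_pos: [620.5, -130.4, 52.7]
tcp_rot: [-3.142, 0.0, 1.309]
contact_force: [-0.6, 0.8, -0.6]
grip_width: 0.7
```

```bash
python3 - <<'E'
from h import *
go(-2,60,110)
im=save("side","s4");cv2.imwrite("pics/s4z.png",cv2.resize(im[120:240,200:350,::-1],None,fx=5,fy=5,interpolation=cv2.INTER_CUBIC))
im=save("top","t4")
cv2.imwrite("pics/t4z.png",cv2.resize(im[120:265,230:370,::-1],None,fx=4,fy=4,interpolation=cv2.INTER_CUBIC))
E
```

```text
at loc [ 93.5 -46.4] z 52.7 yaw 1.3089 F [-0.6  0.8 -0.6] t 7.55
world [555.8  -2.9 110. ] shares [ 2.126 -1.911 -1.146] spin(deg to 75.03) -0.04
```

View pics/s4z.png

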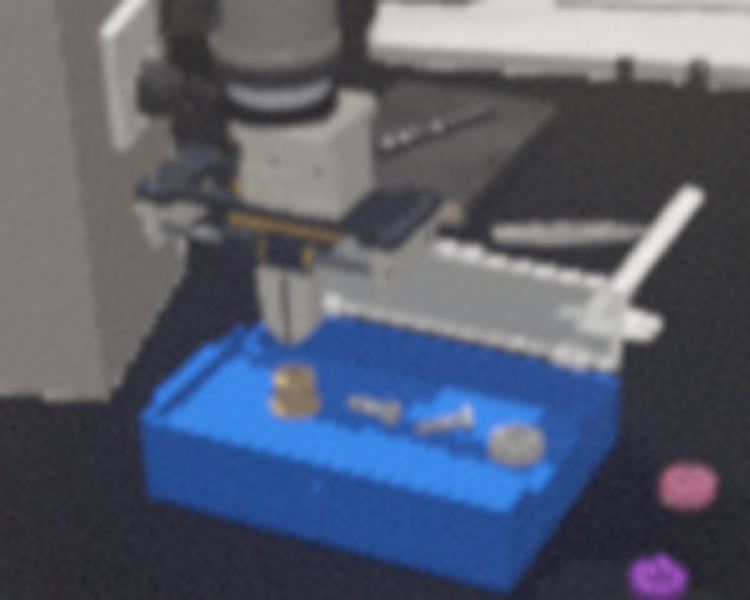

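View pics/t4z.png

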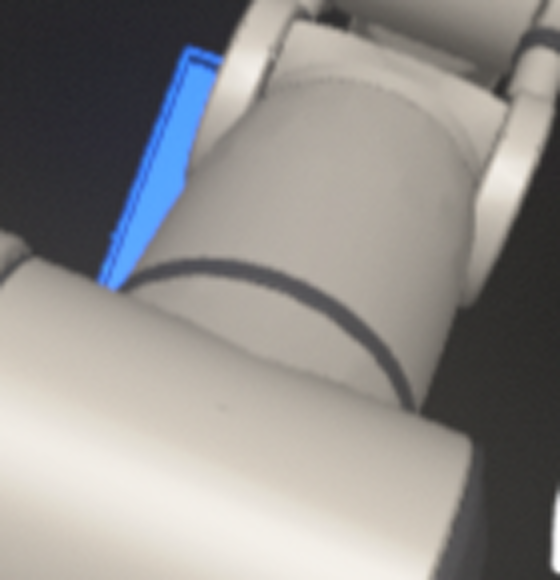

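servo_tool([
  [0,0,0,-0.6,0],
  [0,0.2,0,-0.35,0],
  [0,0.5,-0.5,0,0],
  [0,0.6,-0.6,0,0],
  [0,0.63,-0.53,0,0],
  [0,0,-0.2,0.2,0],
  [0,0,0,0.4,0],
  [0,0,0,0.25,0],
  [0,0,0,0.09,0],
  [0,0,0,0,0],
])

```text
time: 8.9
tool_pos: [557.3, -13.1, 53.1]
tcp_rot: [-3.141, 0.0, 1.309]
contact_force: [0.1, 0.4, 0.1]
grip_width: 0.1
```

```bash
python3 - <<'E'
from h import *
go(2,-46,53.5)
im=save("side","s5");cv2.imwrite("pics/s5z.png",cv2.resize(im[120:240,200:350,::-1],None,fx=5,fy=5,interpolation=cv2.INTER_CUBIC))
E
```

```text
at loc [ 2.1 50.6] z 53.1 yaw 1.3092 F [0.1 0.4 0.1] t 8.9
world [ 532.3 -106.4   53.5] shares [-1.932 -0.002 -0.008] spin(deg to 75.03) -0.02
```

View pics/s5z.png

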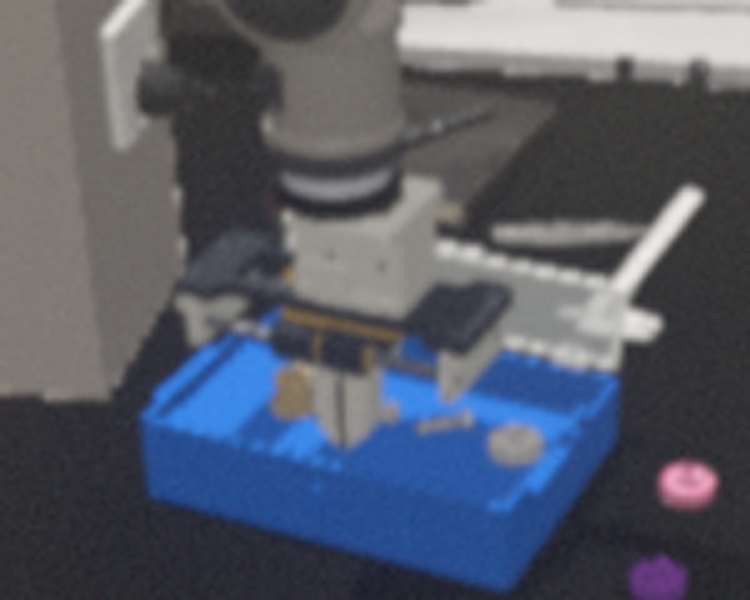

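servo_tool([
  [0,-0.12,0,0,0],
  [0,-0.12,0,0,0],
  [0,-0.12,0,0,0],
  [0,-0.12,0,0,0],
  [0,-0.12,0,0,0],
  [0,-0.12,0,0,0],
  [0,-0.12,0,0,0],
  [0,-0.12,0,0,0],
  [0,-0.12,0,0,0],
  [0,-0.12,0,0,0],
  [0,-0.12,0,0,0],
  [0,-0.12,0,0,0],
  [0,-0.12,0,0,0],
  [0,-0.12,0,0,0],
  [0,-0.12,0,0,0],
  [0,-0.12,0,0,0],
  [0,0,0,0,0],
])

```text
time: 11.08
tool_pos: [532.3, -106.2, 53.2]
tcp_rot: [3.142, 0.0, 1.309]
contact_force: [-0.2, 0.6, 0.6]
grip_width: 0.6
```

```bash
python3 - <<'E'
from h import *
go(-44,50,100)
im=save("side","s6");cv2.imwrite("pics/s6z.png",cv2.resize(im[120:240,200:350,::-1],None,fx=5,fy=5,interpolation=cv2.INTER_CUBIC))
E
```

```text
at loc [  2.  -45.9] z 53.2 yaw 1.3087 F [-0.2  0.6  0.6] t 11.075
world [512.6  -1.7 100. ] shares [ 1.917 -0.922 -0.936] spin(deg to 75.03) -0.05
```

View pics/s6z.png

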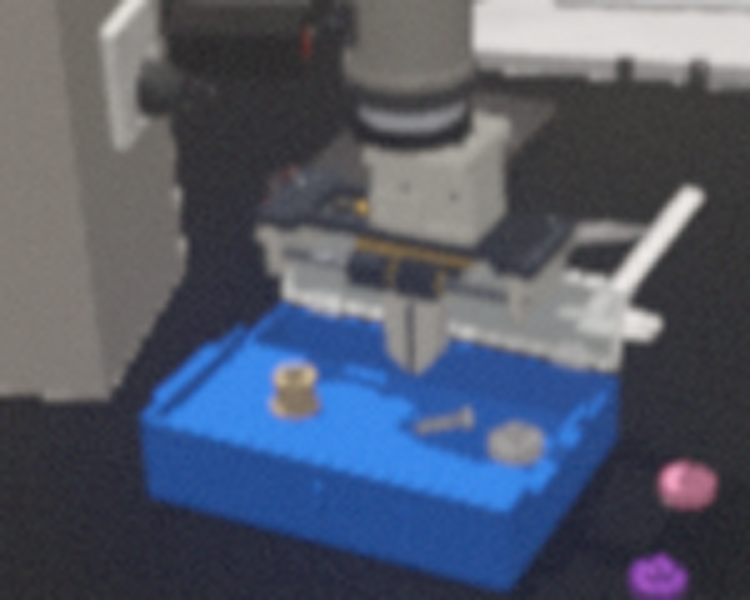

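servo_tool([
  [0,0,0,-0.6,0],
  [0,0.2,0,-0.34,0],
  [0,0.5,-0.2,0,0],
  [0,0.6,-0.3,0,0],
  [0,0.62,-0.3,0,0],
  [0,0,-0.12,0.2,0],
  [0,0,0,0.4,0],
  [0,0,0,0.25,0],
  [0,0,0,0.08,0],
  [0,0,0,0,0],
])

```text
time: 12.38
tool_pos: [512.9, -1.5, 53.6]
tcp_rot: [-3.141, 0.0, 1.309]
contact_force: [-0.5, -0.0, 0.3]
grip_width: 0.3
```

```bash
python3 - <<'E'
from h import *
go(-44,-46,53.5)
im=save("side","s7");cv2.imwrite("pics/s7z.png",cv2.resize(im[120:240,200:350,::-1],None,fx=5,fy=5,interpolation=cv2.INTER_CUBIC))
E
```

```text
at loc [-43.8  50.2] z 53.6 yaw 1.3089 F [-0.5 -0.   0.3] t 12.375
world [487.8 -94.5  53.5] shares [-1.925e+00 -2.000e-03  1.000e-03] spin(deg to 75.03) -0.04
```

View pics/s7z.png

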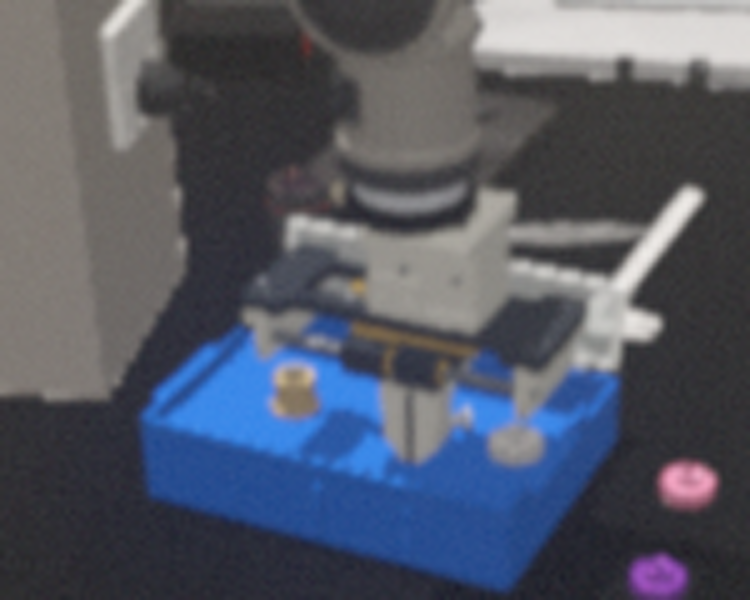

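servo_tool([
  [0,-0.12,-0.03,0,0],
  [0,-0.12,0,0,0],
  [0,-0.12,0,0,0],
  [0,-0.12,0,0,0],
  [0,-0.12,0,0,0],
  [0,-0.12,0,0,0],
  [0,-0.12,0,0,0],
  [0,-0.12,0,0,0],
  [0,-0.12,0,0,0],
  [0,-0.12,0,0,0],
  [0,-0.12,0,0,0],
  [0,-0.12,0,0,0],
  [0,-0.12,0,0,0],
  [0,-0.12,0,0,0],
  [0,-0.12,0,0,0],
  [0,-0.12,0,0,0],
  [0,0,0,0,0],
])

```text
time: 14.55
tool_pos: [486.4, -93.9, 53.7]
tcp_rot: [3.142, 0.0, 1.309]
contact_force: [-0.7, 0.2, -0.1]
grip_width: 0.6
```

```bash
python3 - <<'E'
from h import *
go(0,0,190)
im=save("side","s8");cv2.imwrite("pics/s8z.png",cv2.resize(im[120:240,200:350,::-1],None,fx=5,fy=5,interpolation=cv2.INTER_CUBIC))
E
```

```text
at loc [-45.5 -45.9] z 53.7 yaw 1.3087 F [-0.7  0.2 -0.1] t 14.55
world [542.2 -61.4 190. ] shares [ 0.918  0.91  -2.726] spin(deg to 75.03) -0.05
```

View pics/s8z.png

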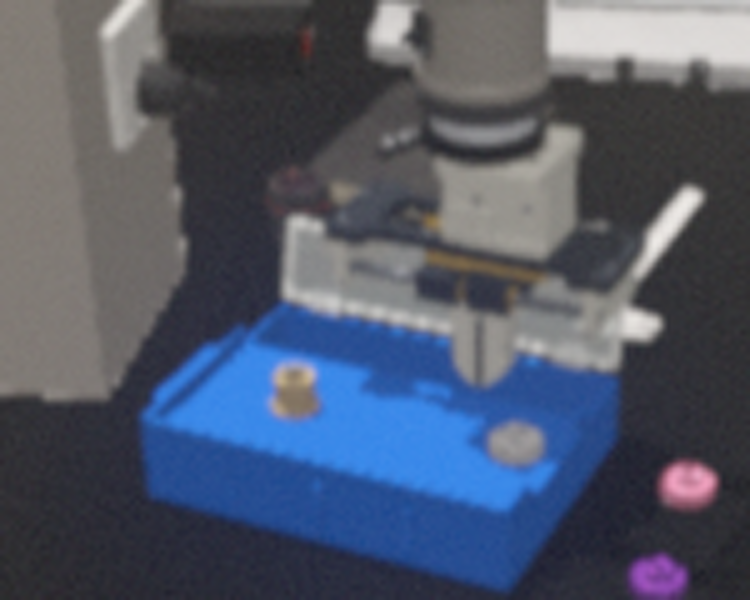

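servo_tool([
  [0,0,0,-0.6,0],
  [0,0,0,-0.7,0],
  [0,0,0.3,-0.5,0],
  [0,-0.4,0.4,0,0],
  [0,-0.7,0.21,0,0],
  [0,-0.7,0,0,0],
  [0,0,0,0,0],
])

```text
time: 15.48
tool_pos: [506.8, -193.9, 143.5]
tcp_rot: [-3.141, 0.0, 1.307]
contact_force: [0.4, 0.6, -0.6]
grip_width: 0.2
```

```bash
python3 - <<'E'
from h import *
go(0,-135,90)
for c in("side","top"):
  for l in ("cover_edge","cover_hinge","bolt_1_mid"):
    if l=="cover_edge": im=save(c,c+"9")
    for p,q in pp(c,l): print(c,l,p,q,loc(q,P).round(1))
  if c=="side":cv2.imwrite("pics/s9z.png",cv2.resize(im[120:240,200:350,::-1],None,fx=5,fy=5,interpolation=cv2.INTER_CUBIC))
  else: cv2.imwrite("pics/t9z.png",cv2.resize(im[120:265,230:370,::-1],None,fx=4,fy=4,interpolation=cv2.INTER_CUBIC))
E
```

```text
at loc [  -0.  -137.2] z 143.5 yaw 1.3067 F [ 0.4  0.6 -0.6] t 15.475
world [ 507.3 -191.8   90. ] shares [0.043 0.    1.07 ] spin(deg to 75.03) -0.16
side cover_edge 0.93 [ 523.2 -163.   112.9] [   7.9 -103.1]
side cover_hinge 0.61 [600.7 -48.8  51.8] [53.2 27.3]
side cover_hinge 0.56 [ 519.6 -143.9   49. ] [ -0.5 -85.5]
top bolt_1_mid 0.66 [456.3 -21.4  58.9] [-93.3  16.5]
```

View pics/s9z.png

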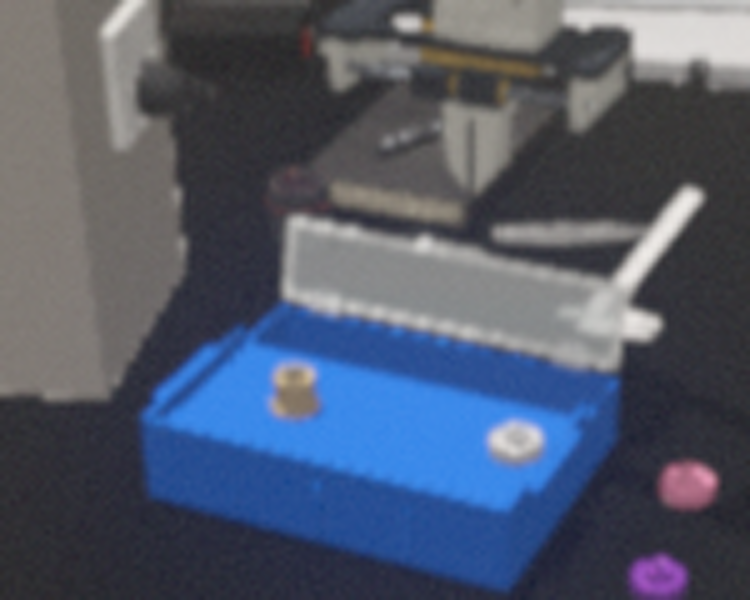

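View pics/t9z.png

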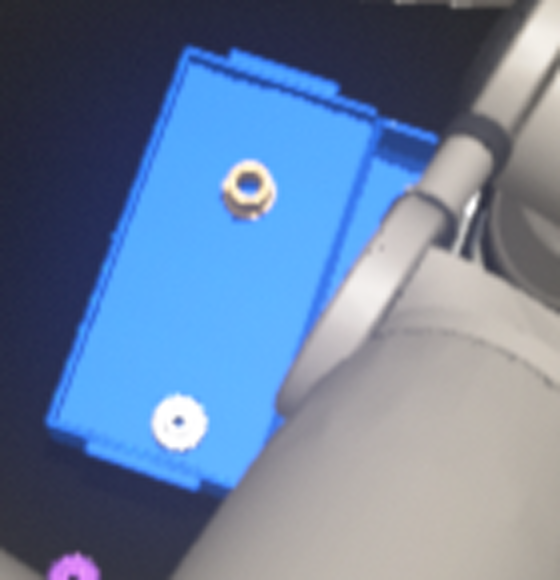

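servo_tool([
  [0,0,0,0.4,0],
  [0,0,0,0.4,0],
  [0,0,0,0.17,0],
  [0,0.25,0,0,0],
  [0,0.15,0,0,0],
  [0,0.12,0,0,0],
  [0,0.12,0,0,0],
  [0,0.12,0,0,0],
  [0,0.12,0,0,0],
  [0,0.12,0,0,0],
  [0,0.06,0,0,0],
  [0,0,0,0,0],
])

```text
time: 17.38
tool_pos: [520.9, -140.7, 95.1]
tcp_rot: [-3.141, -0.0, 1.31]
contact_force: [-1.6, -0.2, -0.5]
grip_width: 0.5
```

```bash
python3 - <<'E'
from h import *
go(0,-70.5,87)
im=save("side","s10");cv2.imwrite("pics/s10z.png",cv2.resize(im[120:240,200:350,::-1],None,fx=5,fy=5,interpolation=cv2.INTER_CUBIC))
E
```

```text
at loc [ -0.1 -82.1] z 95.1 yaw 1.3097 F [-1.6 -0.2 -0.5] t 17.375
world [ 524.  -129.5   87. ] shares [0.232 0.003 0.162] spin(deg to 75.03) 0.01
```

View pics/s10z.png

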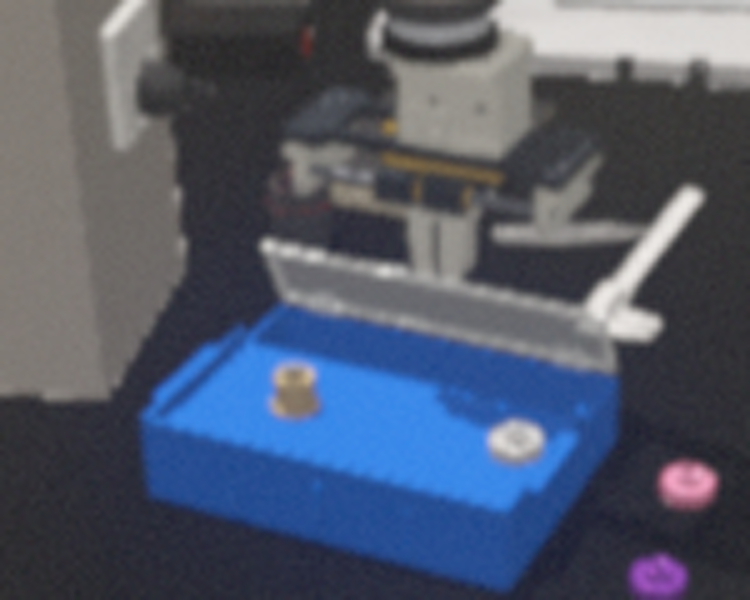

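servo_tool([
  [0,0.12,0,0.08,0],
  [0,0.12,0,0.08,0],
  [0,0.1,0,0.12,0],
  [0,0.1,0,0.12,0],
  [0,0.05,0,0.14,0],
  [0,0.05,0,0.14,0],
  [0,0,0,0,0],
])

```text
time: 18.3
tool_pos: [527.3, -114.6, 60.3]
tcp_rot: [-3.14, -0.0, 1.31]
contact_force: [-0.1, -1.1, -0.3]
grip_width: 0.2
```

```bash
python3 - <<'E'
from h import *
go(0,-46,55)
im=save("side","s11");cv2.imwrite("pics/s11z.png",cv2.resize(im[120:240,200:350,::-1],None,fx=5,fy=5,interpolation=cv2.INTER_CUBIC))
E
```

```text
at loc [ -0.7 -55.3] z 60.3 yaw 1.3095 F [-0.1 -1.1 -0.3] t 18.3
world [ 530.3 -105.8   55. ] shares [0.185 0.014 0.106] spin(deg to 75.03) -0.0
```

View pics/s11z.png

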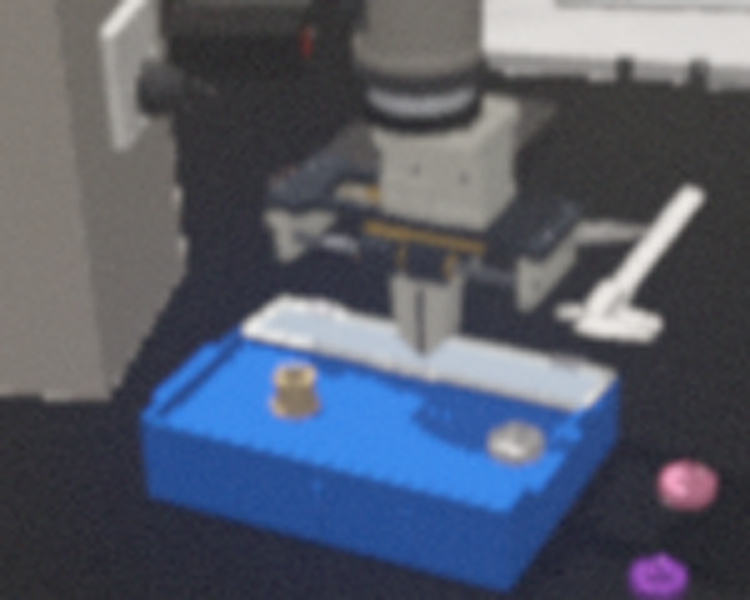

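servo_tool([
  [0,0,0,0.06,0],
  [0,0.08,0,0.02,0],
  [0,0.07,0,0,0],
  [0,0,0,0.04,0],
  [0,0,0,0.03,0],
  [0,0,0,0,0],
])

```text
time: 19.1
tool_pos: [530.1, -107.4, 55.1]
tcp_rot: [3.14, -0.0, 1.309]
contact_force: [-3.4, 2.2, 12.8]
grip_width: 0.4
```

```bash
python3 - <<'E'
from h import *
go(0,-46,55)
E
```

```text
at loc [  0.2 -47.6] z 55.1 yaw 1.3095 F [-3.4  2.2 12.8] t 19.1
world [ 530.3 -105.8   55. ] shares [ 0.031 -0.004  0.003] spin(deg to 75.03) -0.0
```

servo_tool([
  [0,0,0,0.02,0],
  [0,0,0,0,0],
  [0,0,0,-0.1,0],
  [0,0,0,-0.4,0],
  [0,0,0,-0.8,0],
  [0,-0.6,0,-0.8,0],
  [0,-1,0,-0.4,0],
  [0,-1,-0.3,0,0],
  [0,-1,-0.6,0,0],
  [0,-0.6,-0.8,0,0],
  [0,0,-0.8,0,0],
  [0,0,0,0,0],
])

```text
time: 20.6
tool_pos: [352.7, -277.8, 177.6]
tcp_rot: [-3.14, -0.001, 1.307]
contact_force: [0.9, -0.0, 0.3]
grip_width: 0.3
```

```bash
python3 - <<'E'
from h import *
print(bot.get_obs()["contact_force"])
im=save("side","s12");cv2.imwrite("pics/s12z.png",cv2.resize(im[120:240,200:350,::-1],None,fx=5,fy=5,interpolation=cv2.INTER_CUBIC))
im=save("top","t12");cv2.imwrite("pics/t12z.png",cv2.resize(im[120:265,230:370,::-1],None,fx=4,fy=4,interpolation=cv2.INTER_CUBIC))
for c in("side","top"):
  for l in ("cover_edge","gear_mid","bushing_mid"):
    for p,q in pp(c,l): print(c,l,p,q,loc(q,P).round(1))
E
```

```text
[ 0.92921255 -0.01780717  0.25361181]
side cover_edge 0.78 [538.8 -89.9  54.5] [  4.1 -28.4]
side cover_edge 0.18 [ 525.2 -118.     8.7] [ -1.8 -59.1]
side gear_mid 0.54 [363.7  38.9   9.5] [-198.4   50.8]
side gear_mid 0.45 [457.4 -14.9  58. ] [-93.9  23. ]
side gear_mid 0.4 [351.3 -61.3   5.4] [-184.5  -49.2]
side bushing_mid 0.4 [594.8 -48.3  65.2] [47.4 26.2]
side bushing_mid 0.17 [ 672.6 -366.1   27.4] [ 204.7 -260.7]
top cover_edge 0.77 [537.  -87.9  58.9] [  1.8 -26.9]
top cover_edge 0.51 [626.3 269.2  27. ] [ -4.2 341.1]
top gear_mid 0.62 [352.2 -65.2  10.4] [-182.6  -52.7]
top gear_mid 0.52 [454.6 -17.5  58.6] [-96.   19.8]
top gear_mid 0.48 [361.5  36.7   8.8] [-199.9   48.1]
top bushing_mid 0.61 [564.  299.4  24.4] [-72.1 354.2]
top bushing_mid 0.43 [602.2 -49.9  60.4] [55.  26.6]
```

View pics/s12z.png

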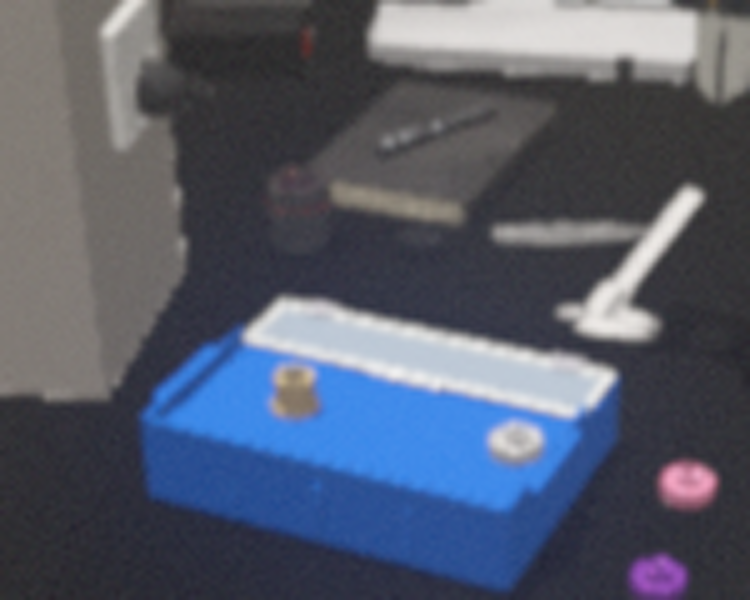

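View pics/t12z.png

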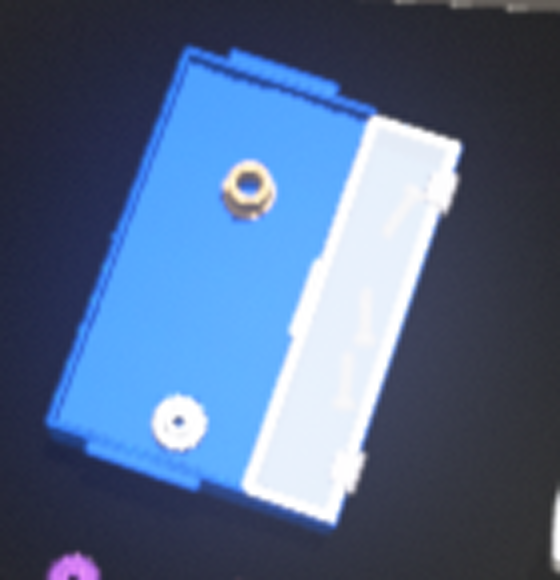

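The cover is shut. Through it, three bolts show in the trough at zoomed pixels (400,205), (365,315) and (345,380). The gear at (179,422) and the bushing at (248,188) have not moved.

```bash
python3 -c "
from plant import bot
print(bot.close_job())"
```

```text
the job is handed in; nothing more can be done
None
```

The job is done and handed in at about 21 s of the 61 s allowed. I swept the three bolts one at a time with closed fingers over the platform edge into the trough. Then I swung the cover over with a fingertip and pressed it down.

- **Cover:** While pressing, the fingertip stopped at a height of 55.1 mm with 12.8 N. The shut cover's top is at 55 mm, so it reached its stop. I pressed about 1 mm further before lifting off.
- **Bolts:** The last top picture shows all three lying in the trough under the shut cover.
- **Gear and bushing:** Both look unmoved in the pictures from before and after.
- **Bystanders:** Nothing else near the tray looked moved in the pictures. The robot was clear of everything at the end, with under 1 N at the wrist.
- **Disagreements:** The networks sometimes took look-alikes or other things for the parts, and missed some. They put the cover's free edge 3 to 4 mm off its nominal position, which is within their stated error.

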